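# Open the test kiln and load the top bowl of a nested stack

## Robot

A 6-joint arm with a two-finger parallel gripper is mounted at the origin on the work surface. World frame = base frame: x ahead of the robot, y to its left, z up, the work surface at z = 0. Lengths are in m, angles in degrees, forces in N, time in s.
With the tool pointing down it reaches from about 0.35 to 0.875 m from the base axis. Payload 4.2 kg.
Tool frame: the origin (TCP) lies midway between the tips of the shut fingers; the grasp point (between the pads) lies 19 mm behind it; z points along the fingers, y is the direction in which the jaws open and shut (so a half turn about z gives the same grasp; the last joint's range is limited). The gripper opens to 87 mm and grips with 3 to 60 N. Pads are 19 mm wide; open, the fingers measure 117 mm over their backs; the gripper's body (75 mm by 190 mm) begins 51 mm behind the grasp point.
Start: joints at [79.274, 22.042, 0.453, 0, -68.411, -14.817], TCP at [0.269, 0.564, 0.223] pointing down, gripper open.
Joint ranges: [-179.83, 179.83], [-69.29, 118.12], [-61.27, 80.66], [-181.25, 117.63], [-171.15, -9.14], [-177.46, 177.46]. Speed limits (degrees/s): [159.86, 159.86, 180, 180, 180, 180].

## Interface

Orientations are given as a 3x3 rotation matrix whose columns are the frame's x, y, z axes.
In Python, from station import sense, capture, calibration, finish_job gives the robot as it stands.
- The arm moves only by the tool carry_out, never from a script. Its argument "commands" is one flat list of numbers, 6 for each row, row after row: the shift along the tool's x, y, z in mm, then the turn, a rotation vector about the tool's x, y, z in rad. A call has 1 to 5 rows; each row shifts and turns the pose as measured when the row begins, along the tool's axes as they then stand; what a row does not reach is not made up. A row lasts 1/8 s, in which the tool goes at most 62.5 mm and 10.7 degrees, less where a joint would pass 70% of its speed; a pose out of reach is approached as far as the arm can. A call is refused whole if a number of a shift passes 62.5 or a number of a turn 0.188, either way. A call with a gripper value outside its range is refused whole. "grip" is the finger opening in mm, from 0 to 87, set as the call begins (left out, the last holds). The fingers move at their own pace and stop on an object; the grip force is fixed at half the most. Time passes only in rows, so rows that do not move let the fingers close. It gives the time, the measured TCP pose, the force and the opening at its end, in the units of the state.
- sense(): the state, without advancing time (a new reading comes with each control period).
- capture(name): name is "side" or "top"; returns the picture (384x512x3 uint8, red, green, blue); there is no depth.
- calibration(name): a dict with "fx", "fy", "cx", "cy" (pixels), "dist" ([k1, k2, p1, p2, k3] as OpenCV has them; the pictures are not rectified), "rvec" (rotation vector, rad) and "tvec" (3), from world to camera coordinates, as OpenCV has them. Camera axes: x right, y down, z forward; pixel columns grow to the right and rows downward; lengths in m; the calibration is good to about 2 mm. A picture is of the moment at which its call begins. calibration takes no time and is no camera call.
- finish_job(): hands the job in, once; it reports no verdict.
The state is a dict: "time_s": time; "joints": joint angles; "joint_velocities": joint speeds; "effort": joint torques, N m; "tcp_pos": TCP position; "ee_rot": TCP orientation; "wrist_force": force on the tool from outside, world axes, zero at the start; "moment": the same for the moment, N m; "gripper_width": opening from 0.0 (shut) to 1.0 (fully open).
Only numpy, scipy, OpenCV 4.12 (cv2) and the standard library are available. Lean on these libraries where they do the work, as an engineer would, in place of code of your own. Each camera call takes 0.05 s, during which the arm holds its last target.

## Task

Load the first bowl into the little kiln: release the red-tabbed catch on its front, then raise the lid by its black handle until it stands right back on its stop. Take only the top terracotta bowl off the nested stack and set it down gently, upright, in the middle of the kiln shelf. Leave the lid open and the catch off, and leave the other two bowls nested where they are and the mug and jar undisturbed.

Things in the scene. Friction and masses are not known exactly. Their poses are not given: they have to be found in the camera images.
- kiln: Small steel-jacketed table-top kiln, fixed. Body 240 x 240 mm, rim of its brick walls 135 mm above the table, walls 35 mm thick (chamber 170 x 170 mm); 180 mm high with the lid shut. Origin: centre of the underside, on the table. Its x axis points from its front (facing the robot) to its back, y to the left as seen from the robot, z up. A grey control box (40 mm wide, 120 mm high) is on its -y side.
- shelf_centre (a point): Centre of the top face of the flat kiln shelf (150 x 150 mm) inside the chamber, 68 mm below the rim; origin on the surface where the bowl's foot is to stand. Axes as the kiln's.
- catch (a joint): Safety catch on the kiln's front, a steel hook on a pivot 80 mm left (+y) of the kiln's centre line, 130 mm in front (-x) of its centre, 100 mm above the table. Upright (0 to 0.06 rad) it lies over a pin on the lid and locks it shut. Pressing its red tab down swings the hook outwards (+y), off the pin: released from 0.5 rad on, stop at 0.9 rad. Takes about 2 N on the tab; stays where it is left.
- catch_tab (a point): Middle of the top face of the catch's red thumb tab, 40 mm (outwards) x 28 mm, 10 mm thick, out past the kiln's left front corner. Catch upright: it is 84 mm outside (+y) the pivot, 55 mm above and 10 mm in front of it, 44 mm clear of the kiln's side, sloping up outwards by 0.5 rad; free above and below. At 0.5 rad it is level, 47 mm lower and 16 mm farther out; at 0.7 rad 67 mm and 16 mm.
- lid (a joint): Angle of the kiln lid about its hinge at the back: 0 shut, 1.75 rad on its stop, leaning back a little past upright. Lid 240 x 240 x 45 mm, 0.9 kg, with a lifting spring in the hinge: left below about 0.35 rad it sinks shut, from 0.4 to 0.65 it stays, and beyond about 0.75 rad the spring carries it on by itself to the stop within 3 s. Raising takes 1 to 3 N at the handle.
- lid_hinge (a point): Middle of the lid's hinge axis, at the back of the kiln on the rim's height; the axis runs along the kiln's y. This frame turns with the lid (shut: axes as the kiln's).
- lid_handle (a point): Middle of the axis of the lid's black round handle bar: 14 mm thick, 100 mm long along the kiln's y, 40 mm out from the lid's front face on two brackets (6 mm wide, at 45 mm either side of the middle); free space above, below and behind it. 280 mm from the hinge axis horizontally and 24 mm above it when shut. Moves with the lid.
- bowl_top: Top one of three nested equal terracotta bowls, standing on a square plywood bat 12 mm thick. Each is 54 mm high, 62 mm across at the rim (upper 8 mm of the side is vertical, below it tapers), foot 25 mm across, wall 4 mm, about 0.11 kg. Origin: centre of the underside of its foot; z up through the mouth. Nested, each bowl sits 22 mm above the next, so the next rim is 22 mm below its own.
- bowl_mid: Middle bowl of the nest, same shape; stays.
- bowl_low: Lowest bowl of the nest, standing on the bat; stays.
- mug: Blue glazed mug, 70 mm across, 80 mm high, handle at its +y side; on a second plywood bat. Origin: centre of the underside. Bystander.
- glaze_jar: Closed green glass jar with white lid, 54 mm across, 75 mm high, beside the mug. Origin: centre of the underside. Bystander.
Things that resemble listed ones, but are neither listed nor needed, are in the scene too. Leave any blue, pink or yellow look-alike of the bowl_top alone.

How it is judged (in metres and radians):
On the way, in this order (a step that is already met when the one before it is completed fails the run):
1. the catch is released (turned past 0.5 rad) while the lid is still shut (value of joint catch above 0.5 rad and value of joint lid below 0.1 rad), for 0.1 s.
2. the lid stands right back (past 1.6 rad), with the bowl not yet in the kiln (value of joint lid above 1.6 rad and horizontal distance between bowl_top and shelf_centre above 0.1 m), for 0.2 s.
At the end, for the whole second after the job is handed in: The top bowl stands upright (within 0.1 rad) and still on the kiln shelf, its foot within 35 mm of the shelf's centre; the lid stands open past 1.6 rad, the catch is off (past 0.5 rad), and the other two bowls are still nested within 15 mm of where they were (horizontal distance between bowl_top and shelf_centre below 0.035 m and z of bowl_top in the frame of shelf_centre between -0.004 and 0.004 m and angle between bowl_top's own z axis and vertical below 0.1 rad and linear speed of bowl_top below 0.03 m/s and value of joint lid above 1.6 rad and value of joint catch above 0.5 rad and distance of each of bowl_mid, bowl_low from where it was at the start of the episode below 0.015 m and angle between bowl_mid's own z axis and vertical below 0.15 rad); the robot touches nothing.
It fails at once if the second or the lowest bowl is lifted with the top one or shoved (moved over 20 mm) (distance of any of bowl_mid, bowl_low from where it was at the start of the episode above 0.02 m).
It fails at once if the bowl is dropped onto the kiln shelf (faster than 0.4 m/s within 20 mm of it) (linear speed of bowl_top above 0.4 m/s and horizontal distance between bowl_top and shelf_centre below 0.08 m and z of bowl_top in the frame of shelf_centre below 0.02 m).
It fails at once if the mug or the jar is disturbed (moved over 30 mm or tipped) (distance of any of mug, glaze_jar from where it was at the start of the episode above 0.03 m or angle between any of mug, glaze_jar's own z axis and vertical above 0.4 rad).
It also fails if it takes over 59 s, if anything falls off the work surface, if the arm or the gripper's body presses on something with over 40 N, if the wrist force passes 120 N, or if a joint passes its speed limit or range.

## Working session

There is one attempt and no reset: what is moved stays moved. The work goes in short steps, Python scripts to look and compute and a tool call to move; the robot and the scene stay as the last step left them, time stands still between calls to the robot, and variables do not carry over. Pictures are saved under pics/ and viewed, and the job is handed in when it is done.

Besides the shell and the picture viewer there is one more tool, called after "Request:" as name(argument=value, ...) on one line, values as JSON. carry_out: Moves the arm, as the interface text tells. Its arguments: {"type":"object","properties":{"commands":{"type":"array"},"grip":{"type":"number"}},"required":["commands"]}

```bash
mkdir -p pics; ls
python3 - <<'E'
from station import sense,capture,calibration
import cv2
for n in("side","top"):
    cv2.imwrite(f"pics/{n}0.png",capture(n)[:,:,::-1])
    print(calibration(n))
print(sense())
E
```

```text
pics
{'fx': 467.18180236703586, 'fy': 467.18180236703586, 'cx': 250.22833203222217, 'cy': 198.54129617839155, 'dist': array([-0.15307975,  0.        ,  0.        ,  0.        ,  0.        ]), 'rvec': array([ 0.19729942, -2.7343144 ,  1.39442762]), 'tvec': array([0.5885059 , 0.10798242, 1.52527627])}
{'fx': 393.46527074255846, 'fy': 393.46527074255846, 'cx': 254.7317674154572, 'cy': 189.2578097054991, 'dist': array([-0.06878106,  0.        ,  0.        ,  0.        ,  0.        ]), 'rvec': array([ 2.17574376, -2.21872689,  0.02849115]), 'tvec': array([0.07905362, 0.56953497, 1.33398095])}
{'time_s': 0.1, 'joints': array([ 7.92756148e+01,  2.20847269e+01,  3.88256324e-01, -2.46709569e-02,
       -6.84126412e+01, -1.48149880e+01]), 'joint_velocities': array([-0.04048436, -0.08648974,  0.22362488,  0.03026208, -0.00654227,
        0.0878071 ]), 'effort': array([-1.93688593e-04, -3.91688883e+01,  1.87934214e+01,  4.23177034e+00,
        1.34674046e-02, -7.48809816e-05]), 'tcp_pos': array([0.26922738, 0.56344035, 0.22159226]), 'ee_rot': array([[ 9.02220788e-01, -4.31273799e-01, -7.47759834e-04],
       [-4.31274436e-01, -9.02219005e-01, -1.79655916e-03],
       [ 1.00165759e-04,  1.94338272e-03, -9.99998107e-01]]), 'wrist_force': array([ 0.01215561, -0.85827046,  1.2235124 ]), 'moment': array([ 0.03300588, -0.03120766, -0.04754221]), 'gripper_width': 0.9961772375670712}
```

View pics/side0.png

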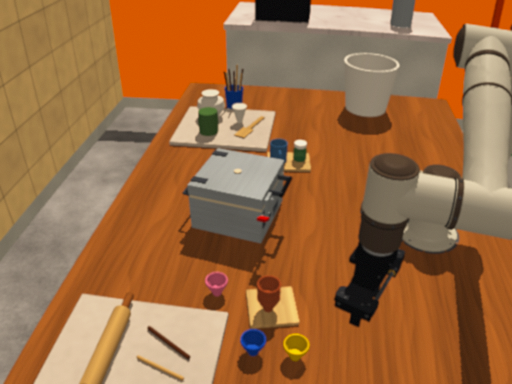

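View pics/top0.png

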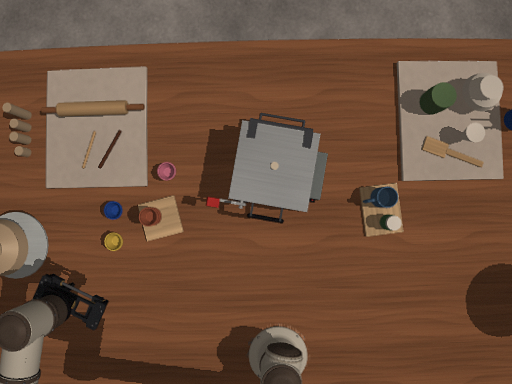

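The side view shows the kiln at about (235,190), the red tab at (263,218) and the terracotta stack at (268,292). In the top view the kiln is at (275,165), the tab at (213,202), the handle at (265,217) and the stack at (150,216). I'll enlarge both.

```bash
cat > h.py <<'E'
import numpy as np,cv2
from station import calibration
C={n:calibration(n) for n in("side","top")}
def KD(n):
    c=C[n];return np.array([[c['fx'],0,c['cx']],[0,c['fy'],c['cy']],[0,0,1.]]),np.array(c['dist'])
def proj(n,P):
    K,d=KD(n);return cv2.projectPoints(np.asarray(P,float).reshape(-1,1,3),C[n]['rvec'],C[n]['tvec'],K,d)[0].reshape(-1,2)
def ray(n,uv):
    K,d=KD(n);p=cv2.undistortPoints(np.array(uv,float).reshape(-1,1,2),K,d).reshape(-1,2)
    R=cv2.Rodrigues(C[n]['rvec'])[0];o=-R.T@C[n]['tvec']
    return o,(R.T@np.c_[p,np.ones(len(p))].T).T
def at_z(n,uv,z):
    o,D=ray(n,uv);return np.array([o+d*(z-o[2])/d[2] for d in D])
def tri(uvs,uvt):
    os,ds=ray("side",uvs);ot,dt=ray("top",uvt);out=[]
    for a,b in zip(ds,dt):
        a=a/np.linalg.norm(a);b=b/np.linalg.norm(b)
        s=np.linalg.lstsq(np.c_[a,-b],ot-os,rcond=None)[0]
        p,q=os+a*s[0],ot+b*s[1];out.append(np.r_[(p+q)/2,np.linalg.norm(p-q)])
    return np.array(out)
def crop(img,x0,y0,w,h,s,fn):
    cv2.imwrite(fn,cv2.resize(img[y0:y0+h,x0:x0+w],None,fx=s,fy=s,interpolation=cv2.INTER_CUBIC))
E
python3 - <<'E'
from h import *
s=cv2.imread("pics/side0.png");t=cv2.imread("pics/top0.png")
crop(t,130,100,210,150,3.8,"pics/t0c.png")
crop(s,170,130,150,110,5,"pics/s0c.png")
crop(s,235,260,80,80,7,"pics/s0b.png")
E
```

```text
(no output)
```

View pics/t0c.png

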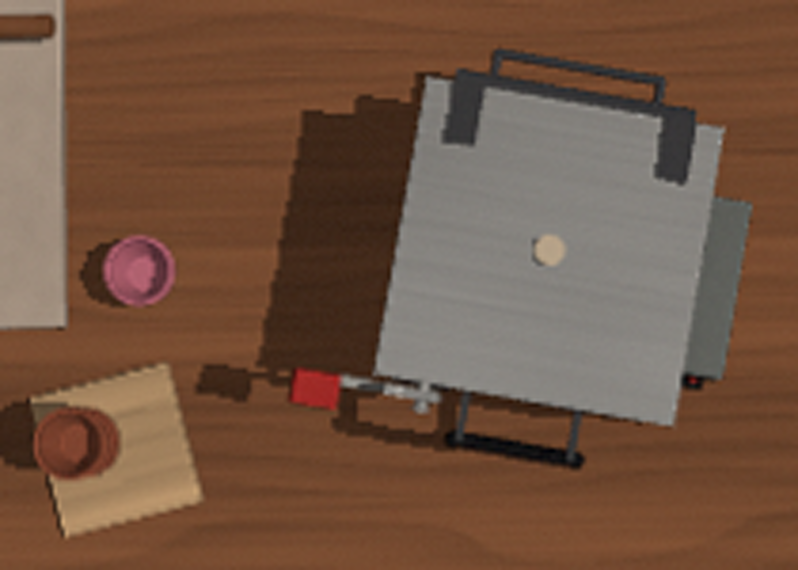

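View pics/s0c.png

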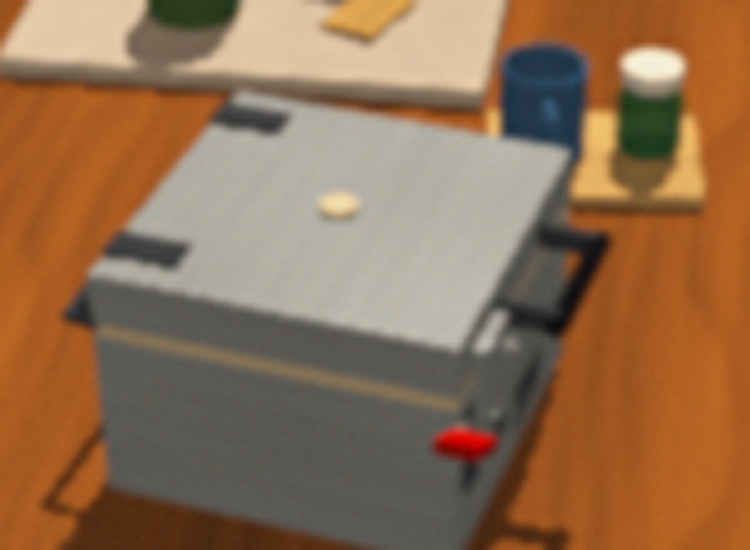

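View pics/s0b.png

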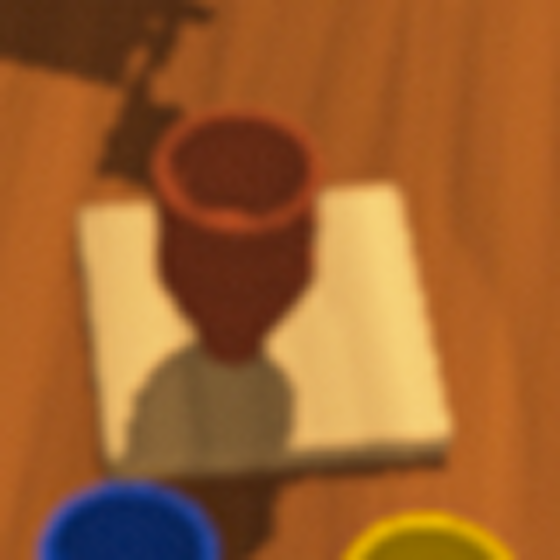

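```bash
cat > k.py <<'E'
from h import *
from scipy.optimize import least_squares
f=lambda L,x0,y0,s:(np.array(L,float)+.5)/s-.5+[x0,y0]
T=f([(425,75),(722,127),(673,424),(376,373),(292+25,389),(451,440),(576,461)],130,100,3.8)
S=f([(90,272),(240,92),(570,148),(460,352),(466,442),(558,320),(600,242)],170,130,5)
L=np.array([[.12,.12,.18],[.12,-.12,.18],[-.12,-.12,.18],[-.12,.12,.18],[-.14,.164,.155],[-.16,.05,.159],[-.16,-.05,.159]])
def W(p,L):
    c,s=np.cos(p[2]),np.sin(p[2]);return np.asarray(L)@np.array([[c,-s,0],[s,c,0],[0,0,1]]).T+[p[0],p[1],0]
def res(p,full=False):
    w=W(p,L);return np.r_[proj("top",w)-T,proj("side",w)-S].ravel()
E
python3 - <<'E'
from k import *
r=least_squares(res,[.6,0,0],loss='soft_l1');print(r.x);print(r.fun.reshape(-1,2).round(1))
print(tri(S,T).round(3));print(W(r.x,L).round(3))
# top-only/side-only xy
fb=lambda p,m:res(p).reshape(2,-1,2)[m].ravel()
for m in(0,1):print(least_squares(fb,[.6,0,0],args=(m,)).x)
# bowl
t=f([(78,442)],130,100,3.8);s=f([(236,170)],235,260,7)
print("bowl",tri(s,t), at_z("top",t,.11),at_z("side",s,.11))
E
```

```text
[ 0.63501859  0.0070927  -0.19136741]
[[-0.   0.2]
 [ 0.4 -0. ]
 [ 0.1  0.6]
 [-1.   0.3]
 [-0.1  0.1]
 [ 0.2 -0.3]
 [-0.2 -0.2]
 [-0.6  0.3]
 [-0.6 -0.5]
 [ 0.3  0.1]
 [-0.2 -0.5]
 [ 0.4 -1.6]
 [-0.2  1.2]
 [ 0.1 -0.3]]
[[ 0.775  0.102  0.181  0.002]
 [ 0.729 -0.133  0.179  0.002]
 [ 0.496 -0.088  0.18   0.001]
 [ 0.54   0.145  0.176  0.001]
 [ 0.529  0.195  0.149  0.   ]
 [ 0.487  0.087  0.164  0.   ]
 [ 0.468 -0.012  0.157  0.001]]
[[ 0.776  0.102  0.18 ]
 [ 0.73  -0.134  0.18 ]
 [ 0.494 -0.088  0.18 ]
 [ 0.54   0.148  0.18 ]
 [ 0.529  0.195  0.155]
 [ 0.487  0.087  0.159]
 [ 0.468 -0.012  0.159]]
[ 0.63536098  0.00692282 -0.18960878]
[ 0.6344868   0.00793135 -0.19384964]
bowl [[4.88711652e-01 4.04086675e-01 1.00660607e-01 2.17946629e-04]] [[0.48884521 0.40146662 0.11      ]] [[0.4880236  0.41297988 0.11      ]]
```

```bash
cat > p.py <<'E'
from h import *
from station import sense
from scipy.spatial.transform import Rotation as Ro
KP=[.635,.007,-.1914]
def kw(x,y,z):
    c,s=np.cos(KP[2]),np.sin(KP[2]);return np.array([KP[0]+c*x-s*y,KP[1]+s*x+c*y,z])
def down(yaw_y): # tool y at world yaw (deg), z down
    a=np.radians(yaw_y);y=np.array([np.cos(a),np.sin(a),0]);z=np.array([0,0,-1.]);return np.c_[np.cross(y,z),y,z]
def plan(tp,tR,step=60):
    s=sense();p=s['tcp_pos'];R=Ro.from_matrix(s['ee_rot']);tR=Ro.from_matrix(tR)
    rv=(R.inv()*tR).as_rotvec();d=np.array(tp)-p
    n=int(max(np.ceil(np.linalg.norm(d)*1000/step),np.ceil(np.linalg.norm(rv)/.18),1))
    print("t",s['time_s'],"at",p.round(4),"n",n,"joints",s['joints'].round(0))
    for i in range(n):
        Ri=R*Ro.from_rotvec(rv*i/n)
        print(np.r_[Ri.inv().apply(d/n*1000),rv/n].round(3).tolist())
E
python3 - <<'E'
from p import *
plan(kw(-.14,.172,.22),down(169.03))
E
```

```text
t 0.1 at [0.2692 0.5634 0.2216] n 8 joints [ 79.  22.   0.  -0. -68. -15.]
[48.899, 26.633, 0.256, 0.0, -0.0, 0.165]
[52.601, 18.264, 0.243, 0.0, -0.0, 0.165]
[54.882, 9.401, 0.231, 0.0, -0.0, 0.165]
[55.681, 0.284, 0.22, 0.0, -0.0, 0.165]
[54.976, -8.84, 0.212, 0.0, -0.0, 0.165]
[52.785, -17.726, 0.205, 0.0, -0.0, 0.165]
[49.169, -26.133, 0.201, 0.0, -0.0, 0.165]
[44.224, -33.834, 0.199, 0.0, -0.0, 0.165]
```

Request:
carry_out(commands=[49,27,0,0,0,0.165,53,18,0,0,0,0.165,55,9,0,0,0,0.165,56,0,0,0,0,0.165], grip=0)

```text
time_s: 0.6
tcp_pos: [0.4004, 0.3792, 0.2189]
ee_rot: [[0.436, -0.9, -0.003], [-0.9, -0.435, -0.005], [0.004, 0.005, -1.0]]
wrist_force: [-0.2, 0.5, 0.4]
gripper_width: 0.63
```

Run:
```python
from p import *
plan(kw(-.14,.172,.22),down(169.03))
```

```text
t 0.6 at [0.4004 0.3792 0.2189] n 4 joints [ 60.  15. -10.   0. -65. -34.]
[53.921, -9.996, -0.124, 0.001, -0.001, 0.161]
[51.63, -18.485, -0.18, 0.001, -0.001, 0.161]
[48.012, -26.5, -0.225, 0.001, -0.001, 0.161]
[43.159, -33.833, -0.258, 0.001, -0.001, 0.161]
```

Request:
carry_out(commands=[54,-10,0,0,0,0.161,52,-18,0,0,0,0.161,48,-26,0,0,0,0.161,43,-34,0,0,0,0.161])

```text
time_s: 1.1
tcp_pos: [0.5305, 0.194, 0.2183]
ee_rot: [[-0.213, -0.977, -0.005], [-0.977, 0.213, -0.007], [0.008, 0.003, -1.0]]
wrist_force: [0.3, -0.5, 0.7]
gripper_width: 0.172
```

Run:
```python
from p import *
from station import capture
import cv2
plan(kw(-.14,.172,.19),down(169.03))
crop(np.ascontiguousarray(capture("side")[:,:,::-1]),200,150,130,110,6,"pics/s1.png")
```

```text
t 1.1 at [0.5305 0.194  0.2183] n 1 joints [ 37.  17.  -8.   0. -66. -49.]
[-8.452, 1.921, 28.253, 0.003, -0.007, -0.023]
```

View pics/s1.png

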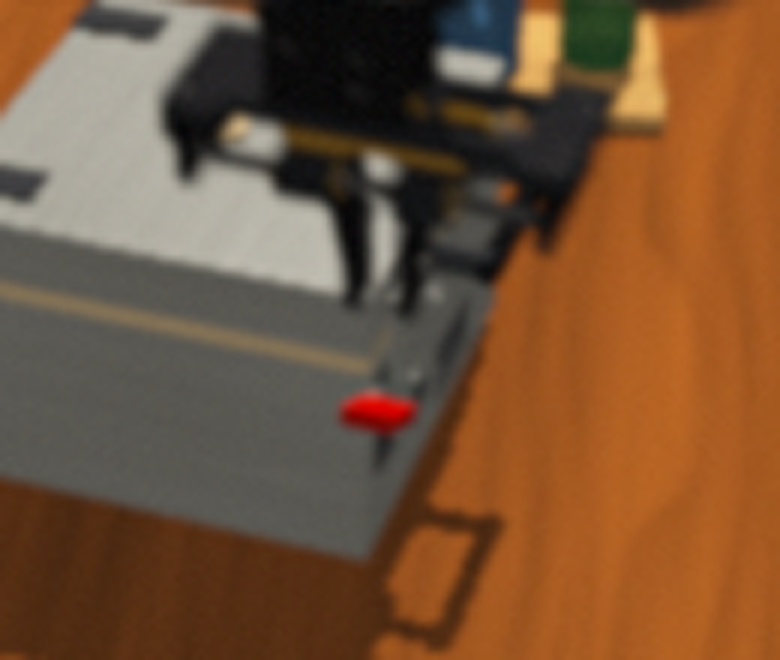

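Request:
carry_out(commands=[-8,2,28,0,0,-0.02,-2,0,25,0,0,0,-4,0,20,0,0,0,-4,0,20,0,0,0,-3,0,20,0,0,0])

```text
time_s: 1.78
tcp_pos: [0.5374, 0.2073, 0.1025]
ee_rot: [[-0.208, -0.978, -0.002], [-0.978, 0.208, -0.007], [0.007, 0.0, -1.0]]
wrist_force: [0.6, -0.6, 1.6]
gripper_width: 0.002
```

Run:
```python
from p import *
from station import capture
import cv2
plan(kw(-.14,.185,.082),down(169.03))
crop(np.ascontiguousarray(capture("side")[:,:,::-1]),200,150,130,110,6,"pics/s2.png")
```

```text
t 1.775 at [0.5374 0.2073 0.1025] n 1 joints [ 37.  24. -16.   0. -51. -50.]
[-6.933, 6.18, 20.48, 0.0, -0.007, -0.018]
```

View pics/s2.png

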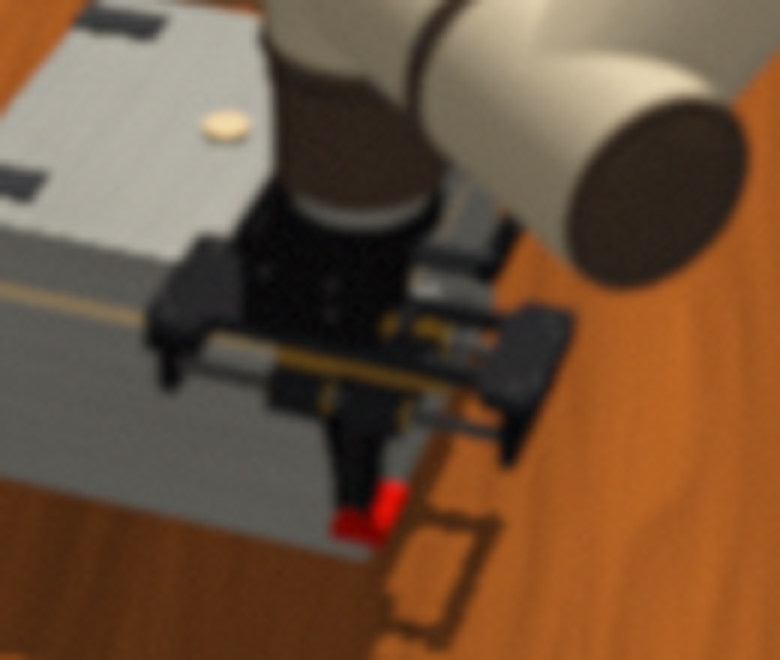

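Request:
carry_out(commands=[-2,4,13,0,0,0,-1,2,11,0,0,0])

```text
time_s: 2.08
tcp_pos: [0.531, 0.2111, 0.0752]
ee_rot: [[-0.208, -0.978, -0.005], [-0.978, 0.208, -0.009], [0.009, 0.003, -1.0]]
wrist_force: [-0.4, -0.3, 1.5]
gripper_width: 0.001
```

Request:
carry_out(commands=[0,0,-50,0,0,0,0,0,-50,0,0,0,0,0,-50,0,0,0])

```text
time_s: 2.45
tcp_pos: [0.5281, 0.2112, 0.2218]
ee_rot: [[-0.208, -0.978, -0.018], [-0.978, 0.208, -0.017], [0.02, 0.014, -1.0]]
wrist_force: [1.1, 0.9, 1.0]
gripper_width: 0.001
```

Run:
```python
from p import *
from station import capture
import cv2
print(sense()['tcp_pos'])
crop(np.ascontiguousarray(capture("side")[:,:,::-1]),200,150,130,110,6,"pics/s3.png")
for th in(0,.5,.7,.8):
    dz,dy={0:(0,0),.5:(-.047,.016),.7:(-.067,.016),.8:(-.076,.015)}[th]
    u=proj("side",kw(-.14,.164+dy,.155+dz));print(th,((u-[200,150]+.5)*6).round())
plan(kw(-.16,0,.26),down(169.03))
```

```text
[0.52812177 0.21123269 0.22178466]
0 [[382. 401.]]
0.5 [[370. 497.]]
0.7 [[370. 528.]]
0.8 [[370. 541.]]
t 2.5 at [0.5321 0.2128 0.2302] n 4 joints [ 38.  17.  -6.   0. -68. -50.]
[45.772, 4.207, -6.912, 0.001, -0.003, -0.004]
[45.734, 4.394, -7.047, 0.001, -0.003, -0.004]
[45.695, 4.581, -7.181, 0.001, -0.003, -0.004]
[45.655, 4.768, -7.315, 0.001, -0.003, -0.004]
```

View pics/s3.png

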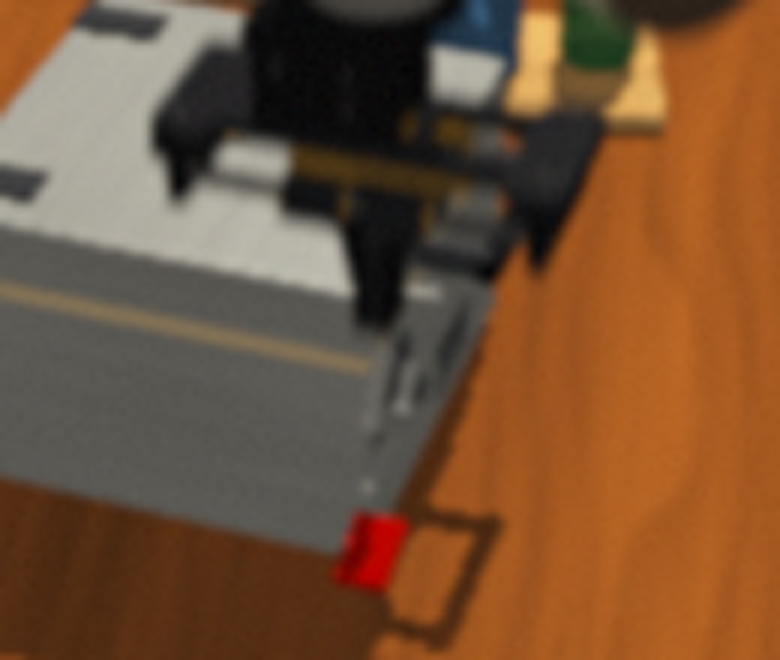

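Request:
carry_out(commands=[46,4,0,0,0,0,46,4,0,0,0,0,46,4,0,0,0,0,46,5,0,0,0,0], grip=32)

```text
time_s: 3.0
tcp_pos: [0.477, 0.0354, 0.2326]
ee_rot: [[-0.202, -0.979, 0.001], [-0.979, 0.202, -0.006], [0.006, -0.002, -1.0]]
wrist_force: [0.6, -0.7, 0.2]
gripper_width: 0.338
```

Run:
```python
from p import *
plan(kw(-.16,0,.215),down(169.03))
```

```text
t 3.0 at [0.477  0.0354 0.2326] n 1 joints [ 24.   7. -19.   0. -64. -36.]
[-2.286, -0.494, 17.631, -0.002, -0.006, -0.011]
```

Request:
carry_out(commands=[-2,-1,20,0,-0.006,-0.011,0,0,15,0,0,0])

```text
time_s: 3.25
tcp_pos: [0.4773, 0.0347, 0.1979]
ee_rot: [[-0.195, -0.981, 0.006], [-0.981, 0.195, 0.002], [-0.003, -0.005, -1.0]]
wrist_force: [0.3, 0.7, -0.1]
gripper_width: 0.365
```

Run:
```python
from p import *
from station import capture
plan(kw(-.16,0,.140),down(169.03))
crop(np.ascontiguousarray(capture("side")[:,:,::-1]),220,130,120,100,6,"pics/s4.png")
crop(np.ascontiguousarray(capture("top")[:,:,::-1]),200,140,120,100,6,"pics/t4.png")
```

```text
t 3.25 at [0.4773 0.0347 0.1979] n 1 joints [ 24.   9. -22.   0. -59. -35.]
[-2.675, 0.249, 57.933, -0.005, 0.003, -0.004]
```

View pics/s4.png

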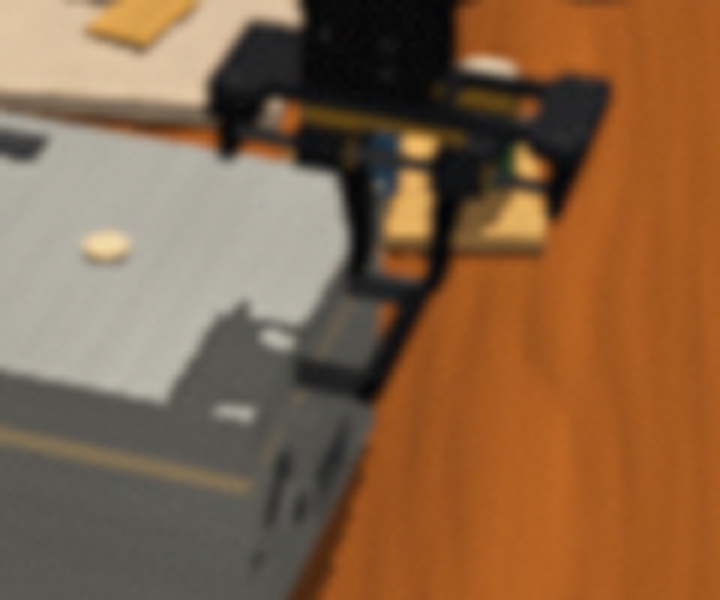

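Request:
carry_out(commands=[-2,0,20,0,0,0,-1,0,20,0,0,0])

```text
time_s: 3.6
tcp_pos: [0.4788, 0.0386, 0.1583]
ee_rot: [[-0.193, -0.981, 0.008], [-0.981, 0.193, 0.002], [-0.004, -0.007, -1.0]]
wrist_force: [-0.1, -0.4, 0.2]
gripper_width: 0.364
```

Request:
carry_out(commands=[0,0,14,0,0,0])

```text
time_s: 3.72
tcp_pos: [0.4791, 0.0389, 0.1439]
ee_rot: [[-0.193, -0.981, 0.008], [-0.981, 0.193, 0.002], [-0.004, -0.008, -1.0]]
wrist_force: [0.1, 0.2, 0.2]
gripper_width: 0.367
```

Run:
```python
from p import *
from station import capture
plan(kw(-.16,0,.140),down(169.03))
crop(np.ascontiguousarray(capture("side")[:,:,::-1]),220,130,120,100,6,"pics/s5.png")
```

```text
t 3.725 at [0.4791 0.0389 0.1439] n 1 joints [ 24.  12. -26.   0. -51. -35.]
[1.672, 0.873, 3.897, -0.008, 0.004, -0.003]
```

View pics/s5.png

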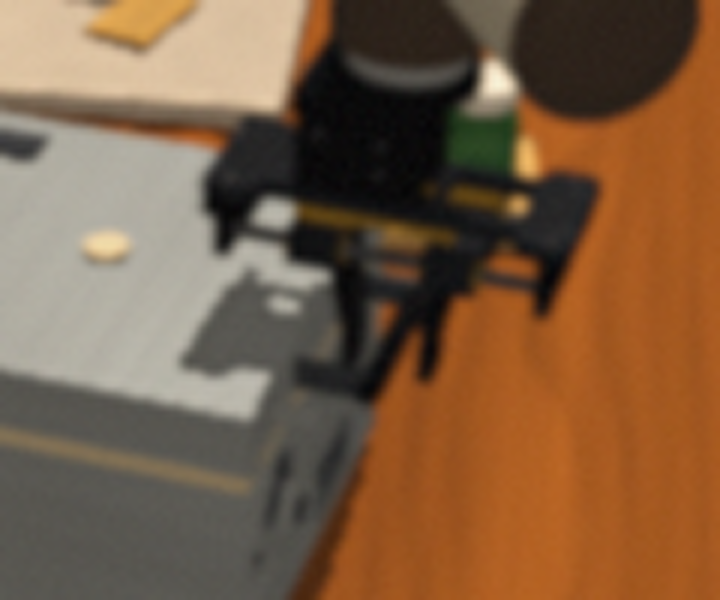

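Request:
carry_out(commands=[0,0,2,0,0,0,0,0,0,0,0,0,0,0,0,0,0,0], grip=4)

```text
time_s: 4.15
tcp_pos: [0.4782, 0.0391, 0.141]
ee_rot: [[-0.193, -0.981, 0.005], [-0.981, 0.193, 0.002], [-0.003, -0.005, -1.0]]
wrist_force: [-2.2, 0.7, 0.2]
gripper_width: 0.149
```

Run:
```python
from p import *
s=sense();p=s['tcp_pos'];print(p,s['gripper_width']*87,s['wrist_force'])
# bar position in kiln frame assuming at pads
c,sn=np.cos(KP[2]),np.sin(KP[2]);d=p[:2]-KP[:2];print("kiln xy",c*d[0]+sn*d[1],-sn*d[0]+c*d[1])
# arc: tool axes: z down, tool y=-kx
r=np.hypot(.28,.024);a0=np.arctan2(.024,.28)
th=np.arange(0,1.71,.1);X=.12-r*np.cos(th+a0);Z=.135+r*np.sin(th+a0)
for i in range(1,len(th)):print(round(th[i],2),"ty",round(-(X[i]-X[i-1])*1e3,1),"tz",round(-(Z[i]-Z[i-1])*1e3,1),"tcp",kw(X[i],0,Z[i]-.019).round(3))
```

```text
[0.47822089 0.03905931 0.14102083] 12.9809351692035 [-2.16015709  0.70506035  0.21833086]
kiln xy -0.16001490343855382 0.0016492323150134498
0.1 ty -3.8 tz -27.8 tcp [0.482 0.037 0.168]
0.2 ty -6.6 tz -27.3 tcp [0.488 0.035 0.195]
0.3 ty -9.2 tz -26.5 tcp [0.497 0.034 0.222]
0.4 ty -11.9 tz -25.5 tcp [0.509 0.031 0.247]
0.5 ty -14.3 tz -24.2 tcp [0.523 0.029 0.271]
0.6 ty -16.7 tz -22.6 tcp [0.539 0.026 0.294]
0.7 ty -18.8 tz -20.8 tcp [0.558 0.022 0.315]
0.8 ty -20.8 tz -18.8 tcp [0.578 0.018 0.334]
0.9 ty -22.6 tz -16.7 tcp [0.6   0.014 0.35 ]
1.0 ty -24.2 tz -14.3 tcp [0.624 0.009 0.365]
1.1 ty -25.5 tz -11.8 tcp [0.649 0.004 0.376]
1.2 ty -26.5 tz -9.2 tcp [ 0.675 -0.001  0.386]
1.3 ty -27.3 tz -6.5 tcp [ 0.702 -0.006  0.392]
1.4 ty -27.8 tz -3.8 tcp [ 0.729 -0.011  0.396]
1.5 ty -28.1 tz -1.0 tcp [ 0.757 -0.017  0.397]
1.6 ty -28.0 tz 1.8 tcp [ 0.784 -0.022  0.395]
1.7 ty -27.7 tz 4.6 tcp [ 0.812 -0.027  0.391]
```

Request:
carry_out(commands=[0,-4,-28,0,0,0,0,-7,-27,0,0,0,0,-9,-27,0,0,0])

```text
time_s: 4.53
tcp_pos: [0.4963, 0.0355, 0.2221]
ee_rot: [[-0.194, -0.981, 0.001], [-0.981, 0.194, 0.003], [-0.004, -0.0, -1.0]]
wrist_force: [7.6, -2.0, -6.9]
gripper_width: 0.151
```

Run:
```python
from p import *
s=sense();print(s['tcp_pos'],s['gripper_width']*87,s['wrist_force'],s['moment'])
```

```text
[0.49633066 0.03550357 0.22210156] 13.119917053687466 [ 7.57923198 -2.03149961 -6.85931152] [-0.26758496 -1.81443851 -0.01545514]
```

Request:
carry_out(commands=[0,-13,-25,0,0,0,0,-15,-24,0,0,0,0,-17,-22,0,0,0])

```text
time_s: 4.9
tcp_pos: [0.5347, 0.0279, 0.2928]
ee_rot: [[-0.195, -0.981, -0.015], [-0.981, 0.195, 0.008], [-0.005, 0.016, -1.0]]
wrist_force: [-2.7, 3.3, -1.3]
gripper_width: 0.148
```

Request:
carry_out(commands=[0,-19,-21,0,0,0,0,-21,-19,0,0,0,0,-23,-17,0,0,0])

```text
time_s: 5.28
tcp_pos: [0.5923, 0.0166, 0.3512]
ee_rot: [[-0.193, -0.981, -0.028], [-0.981, 0.193, 0.012], [-0.006, 0.03, -1.0]]
wrist_force: [-3.7, 3.2, 0.9]
gripper_width: 0.151
```

Run:
```python
from p import *
s=sense();p=s['tcp_pos'];print(p,s['gripper_width']*87,s['wrist_force'],s['moment'],s['joints'].round())
c,sn=np.cos(KP[2]),np.sin(KP[2]);d=p[:2]-KP[:2];x=c*d[0]+sn*d[1];z=p[2]+.019
print(x,-sn*d[0]+c*d[1],"th",np.arctan2(z-.135,.12-x)-.0855,"r",np.hypot(z-.135,.12-x))
```

```text
[0.59226219 0.01658706 0.35118572] 13.147374654821489 [-3.72257049  3.1514158   0.908191  ] [ 1.03067197  1.25715273 -0.1032254 ] [ 17.  16.  11.  -1. -86. -28.]
-0.043781152448350444 0.0012818256073110004 th 0.8769968106896727 r 0.2865948171660428
```

Request:
carry_out(commands=[0,-23,-13,0.01,0,0,0,-25,-12,0.01,0,0,0,-26,-9,0.01,0,0])

```text
time_s: 5.65
tcp_pos: [0.6631, 0.0026, 0.3902]
ee_rot: [[-0.191, -0.982, -0.002], [-0.981, 0.191, 0.008], [-0.007, 0.003, -1.0]]
wrist_force: [-2.1, 2.4, 3.1]
gripper_width: 0.149
```

```bash
cat > a.py <<'E'
from p import *
s=sense();p=s['tcp_pos'];print(p,s['gripper_width']*87,s['wrist_force'],s['moment'],s['joints'].round(),s['ee_rot'][:,2])
c,sn=np.cos(KP[2]),np.sin(KP[2]);d=p[:2]-KP[:2];x=c*d[0]+sn*d[1];z=p[2]+.019
print(x,-sn*d[0]+c*d[1],"th",np.arctan2(z-.135,.12-x)-.0855,"r",np.hypot(z-.135,.12-x))
E
python3 a.py
```

```text
[0.66311432 0.00262631 0.39018321] 12.993249592235085 [-2.08844008  2.41509115  3.14452751] [ 0.78640663  0.86974419 -0.05924126] [ 14.  23.  26.  -0. -92. -25.] [-0.00160127  0.00787611 -0.9999677 ]
0.028432941279156715 0.001054462308853768 th 1.1629791392451458 r 0.28906912218819125
```

Request:
carry_out(commands=[0,-28,1,0,0,0,0,-28,-2,0,0,0,0,-28,-1,0,0,0])

```text
time_s: 6.02
tcp_pos: [0.7456, -0.0137, 0.4052]
ee_rot: [[-0.189, -0.982, 0.011], [-0.982, 0.189, 0.008], [-0.01, -0.009, -1.0]]
wrist_force: [-0.6, 1.6, 0.4]
gripper_width: 0.153
```

```bash
python3 a.py
```

```text
[ 0.74560681 -0.01372645  0.40522178] 13.337979575139347 [-0.5526483   1.61146157  0.35386045] [ 0.38456854  0.42956829 -0.07735687] [  11.   33.   44.   -0. -100.  -22.] [ 0.01120404  0.0080682  -0.99990468]
0.11252986883252603 0.0006931601231464045 th 1.4594736842758629 r 0.2893182375960242
```

Request:
carry_out(commands=[0,-28,5,0,0,0,0,-28,6,0,0,0])

```text
time_s: 6.28
tcp_pos: [0.8017, -0.025, 0.3998]
ee_rot: [[-0.189, -0.982, 0.018], [-0.982, 0.189, 0.008], [-0.011, -0.016, -1.0]]
wrist_force: [0.7, 0.9, 1.0]
gripper_width: 0.15
```

```bash
python3 a.py;python3 - <<'E'
from p import *
from station import capture
cv2.imwrite("pics/s6.png",capture("side")[:,:,::-1])
E
```

```text
[ 0.80174986 -0.02496967  0.39984149] 13.093384171007475 [0.70694762 0.90179318 0.96045908] [ 0.48470479  0.22145378 -0.01868723] [  10.   42.   59.   -0. -106.  -21.] [ 0.01820063  0.00762068 -0.99980531]
0.16978652595158011 0.0003355426285009816 th 1.6589325723729251 r 0.28817475341702686
```

View pics/s6.png

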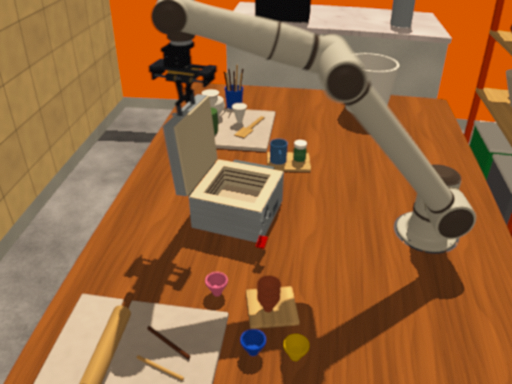

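Request:
carry_out(commands=[0,0,0,0,0,0,0,0,0,0,0,0,0,0,-30,0,0,0,0,0,-40,0,0,0], grip=55)

```text
time_s: 6.82
tcp_pos: [0.7973, -0.0264, 0.4578]
ee_rot: [[-0.191, -0.982, 0.016], [-0.982, 0.191, 0.004], [-0.007, -0.015, -1.0]]
wrist_force: [-1.3, 9.0, 9.6]
gripper_width: 0.519
```

```bash
python3 a.py;python3 - <<'E'
from p import *
from station import capture
crop(np.ascontiguousarray(capture("side")[:,:,::-1]),130,30,160,120,5,"pics/s7.png")
E
```

```text
[ 0.79725045 -0.02638067  0.45775226] 45.1450501282281 [-1.27086816  9.02028842  9.60029435] [2.16718606 0.01498843 0.14033259] [  10.   48.   81.   -0. -122.  -21.] [ 0.01627664  0.00441913 -0.99985776]
0.16563769527752448 -0.001905631163860548 th 1.6180511915930134 r 0.34478603477797015
```

View pics/s7.png

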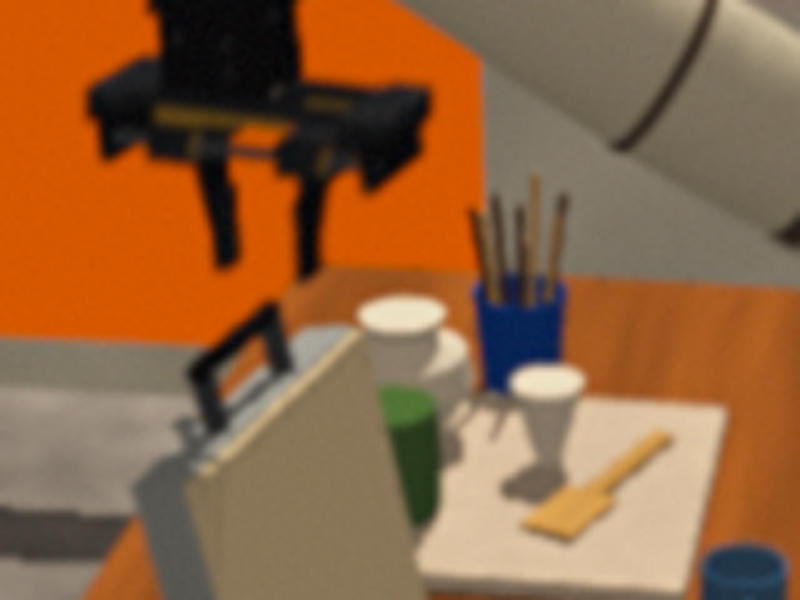

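Request:
carry_out(commands=[0,30,0,0,0,0,0,50,0,0,0,0,0,55,0,0,0,0])

```text
time_s: 7.25
tcp_pos: [0.6699, -0.0003, 0.4445]
ee_rot: [[-0.192, -0.981, -0.008], [-0.981, 0.192, -0.0], [0.002, 0.008, -1.0]]
wrist_force: [0.5, 0.0, 0.6]
gripper_width: 0.627
```

```bash
python3 a.py;python3 - <<'E'
from p import *
from station import capture
cv2.imwrite("pics/s8f.png",capture("side")[:,:,::-1]);cv2.imwrite("pics/t8f.png",capture("top")[:,:,::-1])
s=cv2.imread("pics/s8f.png");t=cv2.imread("pics/t8f.png")
crop(s,150,60,170,180,3.3,"pics/s8.png")
crop(s,235,260,80,80,7,"pics/s8b.png")
crop(t,120,180,80,70,8,"pics/t8b.png")
E
```

```text
[ 6.69850200e-01 -3.44058103e-04  4.44467631e-01] 54.566077471238685 [0.5364661  0.04652365 0.55285457] [ 0.17688445 -0.14044698 -0.01594567] [  14.   25.   36.   -0. -101.  -25.] [-8.22188524e-03 -7.64111868e-05 -9.99966197e-01]
0.03561088152987955 -0.0005802713341554562 th 1.2338176440678608 r 0.3391349404002343
```

View pics/s8.png

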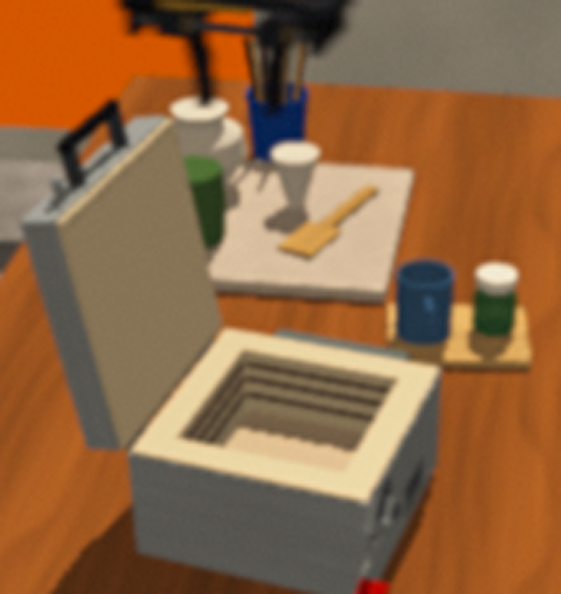

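View pics/t8b.png

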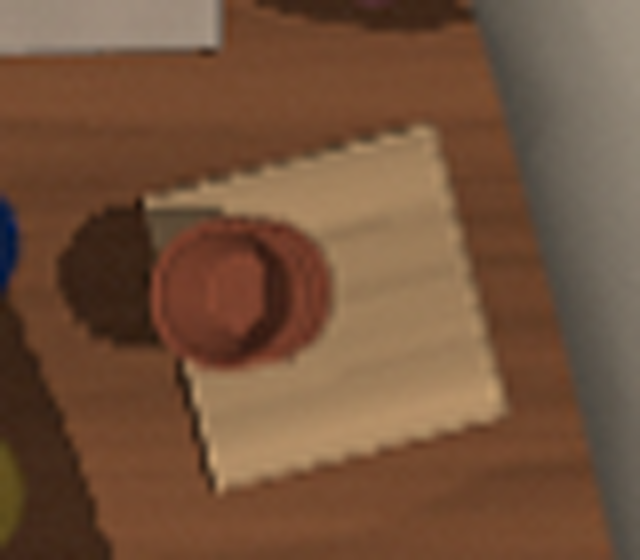

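View pics/s8b.png

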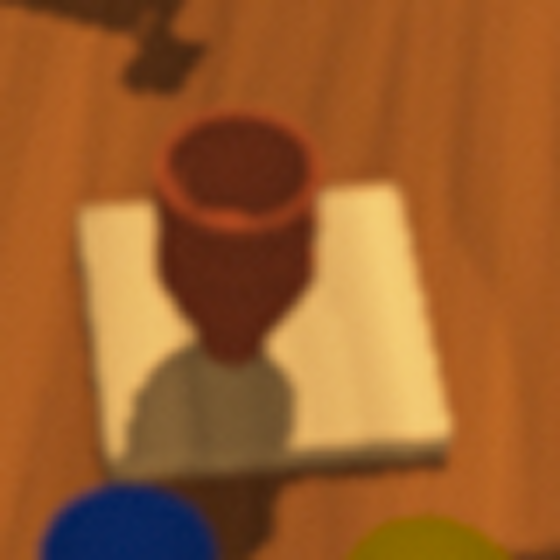

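Run:
```python
from p import *
from scipy.optimize import least_squares
a=np.linspace(0,2*np.pi,200)
def bb(n,c,o,s):
    u=(proj(n,np.c_[c[0]+.031*np.cos(a),c[1]+.031*np.sin(a),0*a+c[2]])-o+.5)*s
    return np.r_[u.min(0),u.max(0)]
S=[153,108,320,235];T=[150,217,293,370]
fs=lambda c:(bb("side",c,[235,260],7)-S)/7
ft=lambda c:(bb("top",c,[120,180],8)-T)/8
print(least_squares(lambda c:np.r_[fs(c),ft(c)],[.488,.405,.11]))
for f in(fs,ft,lambda c:np.r_[fs(c),ft(c)]):
    r=least_squares(lambda c:f(np.r_[c,.11]),[.488,.405]);print(r.x,r.fun.round(1))
```

```text
message: Both `ftol` and `xtol` termination conditions are satisfied.
     success: True
      status: 4
         fun: [-1.977e-01  2.697e-01  1.768e-01 -2.253e-01 -6.332e-01
               -1.572e-01  6.640e-01  1.768e-01]
           x: [ 4.882e-01  4.115e-01  1.085e-01]
        cost: 0.5458495853924499
         jac: [[-3.872e+02 -5.240e+01  2.950e+00]
               [-3.852e+01  2.710e+02 -2.708e+02]
               ...
               [-3.881e+00 -3.102e+02 -8.128e+01]
               [-3.142e+02  4.761e+00  1.748e+01]]
        grad: [ 2.533e-06  2.734e-06  1.467e-06]
  optimality: 2.733646753405594e-06
 active_mask: [ 0.000e+00  0.000e+00  0.000e+00]
        nfev: 4
        njev: 4
[0.48803702 0.41288937] [-0.2  0.2  0.2 -0.2]
[0.48826061 0.41112449] [-0.7 -0.2  0.7  0.2]
[0.48814938 0.41193318] [-0.2 -0.   0.2 -0.5 -0.9 -0.1  0.4  0.2]
```

Run:
```python
from p import *
plan([.488,.412,.20],down(79.03),56)
```

```text
t 7.35 at [ 0.6642 -0.0007  0.4468] n 10 joints [  14.   24.   35.   -0. -101.  -25.]
[-37.259, 24.839, 24.853, 0.001, -0.001, 0.157]
[-32.883, 30.378, 24.874, 0.001, -0.001, 0.157]
[-27.694, 35.165, 24.887, 0.001, -0.001, 0.157]
[-21.82, 39.08, 24.891, 0.001, -0.001, 0.157]
[-15.405, 42.027, 24.885, 0.001, -0.001, 0.157]
[-8.608, 43.935, 24.87, 0.001, -0.001, 0.157]
[-1.597, 44.755, 24.846, 0.001, -0.001, 0.157]
[5.457, 44.468, 24.814, 0.001, -0.001, 0.157]
[12.379, 43.08, 24.774, 0.001, -0.001, 0.157]
[18.998, 40.626, 24.728, 0.001, -0.001, 0.157]
```

Request:
carry_out(commands=[-37,25,20,0,0,0.157,-33,30,20,0,0,0.157,-28,35,25,0,0,0.157,-22,39,25,0,0,0.157,-15,42,25,0,0,0.157], grip=85)

```text
time_s: 7.98
tcp_pos: [0.5735, 0.2087, 0.3367]
ee_rot: [[-0.844, -0.536, -0.003], [-0.536, 0.844, 0.003], [0.001, 0.005, -1.0]]
wrist_force: [0.8, -0.2, 0.3]
gripper_width: 0.97
```

Run:
```python
from p import *
plan([.488,.412,.20],down(79.03),56)
```

```text
t 7.975 at [0.5735 0.2087 0.3367] n 5 joints [ 35.  18.  10.  -0. -83. -93.]
[-7.377, 43.375, 27.535, 0.001, -0.001, 0.151]
[-0.734, 44.012, 27.501, 0.001, -0.001, 0.151]
[5.928, 43.641, 27.464, 0.001, -0.001, 0.151]
[12.459, 42.268, 27.424, 0.001, -0.001, 0.151]
[18.708, 39.926, 27.383, 0.001, -0.001, 0.151]
```

Request:
carry_out(commands=[-7,43,27,0,0,0.151,-1,44,27,0,0,0.151,6,44,27,0,0,0.151,12,42,27,0,0,0.151,19,40,27,0,0,0.151])

```text
time_s: 8.6
tcp_pos: [0.4856, 0.4196, 0.2043]
ee_rot: [[-0.977, 0.212, 0.001], [0.212, 0.977, 0.009], [0.001, 0.009, -1.0]]
wrist_force: [0.4, -0.1, -0.2]
gripper_width: 0.974
```

Run:
```python
from p import *
plan([.488,.412,.16],down(79.03),56)
```

```text
t 8.6 at [0.4856 0.4196 0.2043] n 1 joints [  55.   24.    1.   -0.  -67. -157.]
[-3.967, -7.308, 44.264, 0.009, -0.001, -0.022]
```

Request:
carry_out(commands=[-4,-7,20,0.009,0,-0.022,0,0,15,0,0,0,0,0,0,0,0,0])

```text
time_s: 8.98
tcp_pos: [0.4855, 0.4146, 0.1671]
ee_rot: [[-0.982, 0.187, -0.003], [0.187, 0.982, -0.002], [0.003, -0.003, -1.0]]
wrist_force: [-0.3, 0.3, 0.7]
gripper_width: 0.979
```

Run:
```python
from p import *
from station import capture
plan([.488,.412,.095],down(79.03),56)
cv2.imwrite("pics/s9f.png",capture("side")[:,:,::-1])
s=cv2.imread("pics/s9f.png");crop(s,220,220,110,100,7,"pics/s9.png")
p=sense()['tcp_pos'];print((proj("side",p)-[220,220]+.5)*7, (proj("side",[.488,.412,.11])-[220,220]+.5)*7)
```

```text
t 8.975 at [0.4855 0.4146 0.1671] n 2 joints [  55.   26.   -2.   -0.  -63. -156.]
[-1.595, -0.965, 36.032, -0.001, -0.001, 0.002]
[-1.544, -1.008, 36.033, -0.001, -0.001, 0.002]
[[350.34148422 340.57003103]] [[341.87072556 448.57182186]]
```

View pics/s9.png

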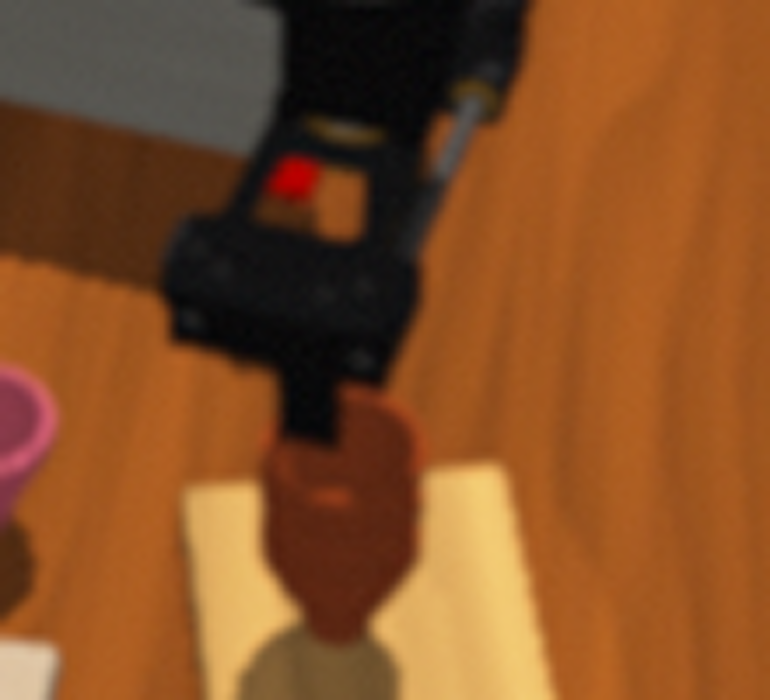

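Request:
carry_out(commands=[-2,-2,25,0,0,0,-1,-1,20,0,0,0])

```text
time_s: 9.28
tcp_pos: [0.4911, 0.413, 0.1275]
ee_rot: [[-0.982, 0.187, 0.005], [0.187, 0.982, 0.007], [-0.004, 0.008, -1.0]]
wrist_force: [-0.2, -0.3, 0.2]
gripper_width: 0.978
```

Request:
carry_out(commands=[-1,-1,14,0,0,0,0,0,10,0,0,0])

```text
time_s: 9.52
tcp_pos: [0.4934, 0.412, 0.1044]
ee_rot: [[-0.982, 0.189, 0.007], [0.189, 0.982, 0.01], [-0.005, 0.011, -1.0]]
wrist_force: [-0.5, 0.0, 0.9]
gripper_width: 0.977
```

Run:
```python
from p import *
from station import capture
plan([.488,.412,.095],down(79.03),56)
cv2.imwrite("pics/s10f.png",capture("side")[:,:,::-1]);cv2.imwrite("pics/t10f.png",capture("top")[:,:,::-1])
s=cv2.imread("pics/s10f.png");crop(s,220,220,110,100,7,"pics/s10.png")
crop(cv2.imread("pics/t10f.png"),120,180,80,70,8,"pics/t10.png")
```

```text
t 9.525 at [0.4934 0.412  0.1044] n 1 joints [  54.   29.   -6.    0.  -54. -155.]
[5.297, -1.162, 9.397, 0.011, 0.005, 0.002]
```

View pics/s10.png

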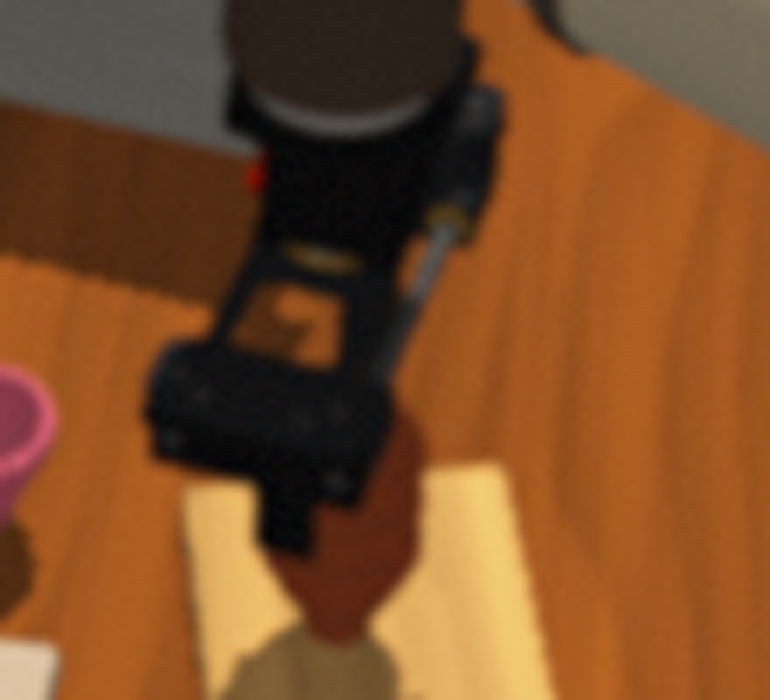

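View pics/t10.png

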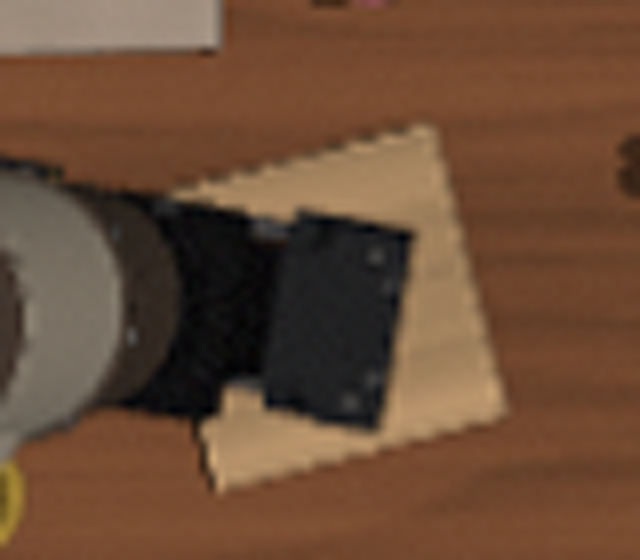

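Request:
carry_out(commands=[5,-1,6,0.01,0.005,0,1,0,3,0,0,0,0,0,0,0,0,0])

```text
time_s: 10.0
tcp_pos: [0.4868, 0.4128, 0.0954]
ee_rot: [[-0.982, 0.188, 0.0], [0.188, 0.982, 0.0], [-0.0, 0.0, -1.0]]
wrist_force: [-0.1, 0.8, 0.6]
gripper_width: 0.975
```

Run:
```python
from p import *
plan([.488,.412,.095],down(79.03),56)
```

```text
t 10.0 at [0.4868 0.4128 0.0954] n 1 joints [  55.   30.   -7.    0.  -54. -156.]
[-1.343, -0.507, 0.406, 0.0, 0.0, 0.002]
```

Request:
carry_out(commands=[-1,0,0,0,0,0,0,0,0,0,0,0,0,0,0,0,0,0,0,0,0,0,0,0], grip=45)

```text
time_s: 10.5
tcp_pos: [0.488, 0.4125, 0.0961]
ee_rot: [[-0.982, 0.188, 0.001], [0.188, 0.982, 0.001], [-0.001, 0.001, -1.0]]
wrist_force: [0.2, -0.4, -0.8]
gripper_width: 0.704
```

Run:
```python
from p import *
from station import capture
plan([.488,.412,.095],down(79.03),56)
s=sense();print(s['gripper_width']*87,s['wrist_force'])
s=np.ascontiguousarray(capture("side")[:,:,::-1]);crop(s,220,220,110,100,7,"pics/s11.png")
```

```text
t 10.5 at [0.488  0.4125 0.0961] n 1 joints [  55.   30.   -7.    0.  -54. -156.]
[-0.116, -0.523, 1.104, 0.001, 0.001, 0.002]
61.21640638953121 [ 0.22479245 -0.36819123 -0.76980919]
```

View pics/s11.png

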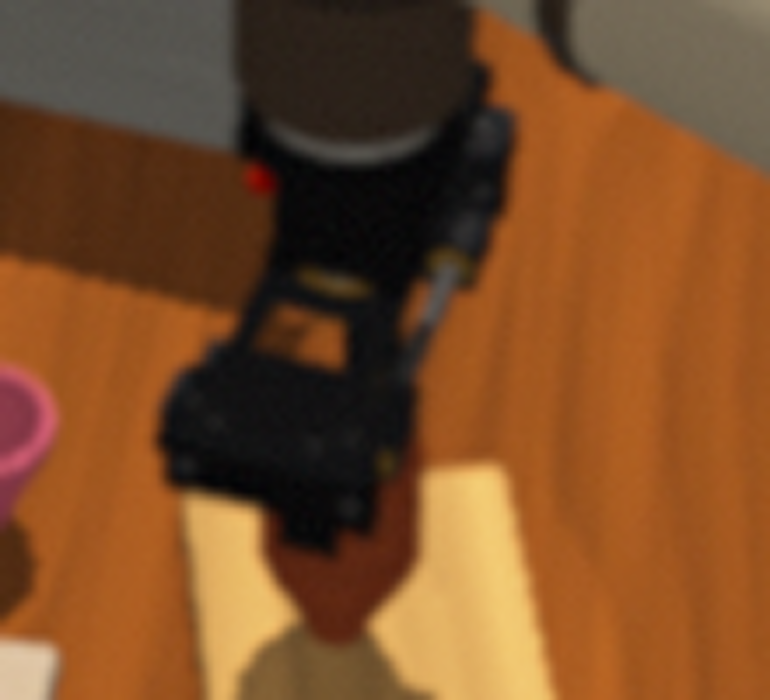

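Request:
carry_out(commands=[0,0,-8,0,0,0,0,0,-12,0,0,0,0,0,-15,0,0,0,0,0,-15,0,0,0])

```text
time_s: 11.05
tcp_pos: [0.4876, 0.4123, 0.1483]
ee_rot: [[-0.982, 0.188, -0.0], [0.188, 0.982, -0.001], [0.0, -0.001, -1.0]]
wrist_force: [-0.7, -0.4, -0.1]
gripper_width: 0.701
```

Run:
```python
from p import *
from station import capture
s=sense();print(s['tcp_pos'],s['gripper_width']*87,s['wrist_force'])
s=np.ascontiguousarray(capture("side")[:,:,::-1]);crop(s,220,200,110,120,6,"pics/s12.png")
```

```text
[0.48762991 0.41226674 0.14830724] 60.94847870430676 [-0.71682763 -0.3558873  -0.0541251 ]
```

View pics/s12.png

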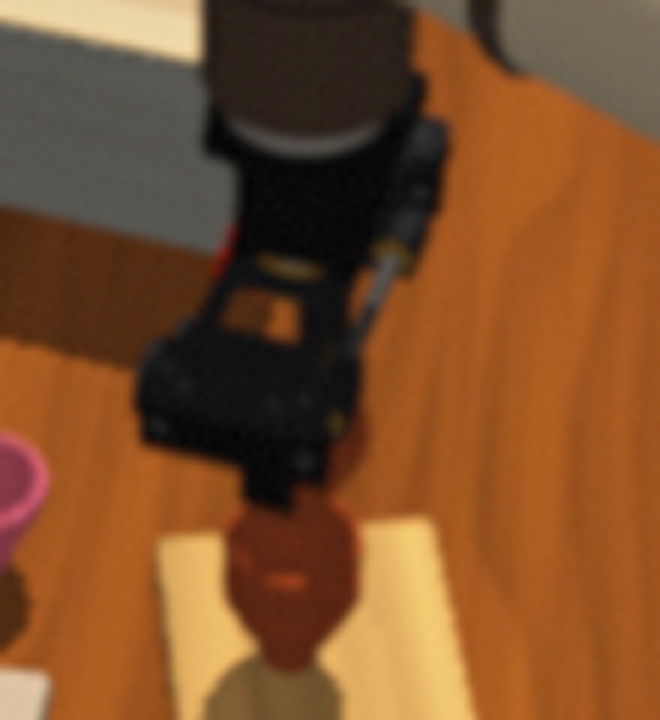

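Request:
carry_out(commands=[0,0,-40,0,0,0,0,0,-50,0,0,0,0,0,-40,0,0,0])

```text
time_s: 11.48
tcp_pos: [0.4871, 0.4117, 0.2827]
ee_rot: [[-0.982, 0.188, -0.001], [0.188, 0.982, -0.002], [0.001, -0.002, -1.0]]
wrist_force: [0.1, 0.2, -1.7]
gripper_width: 0.7
```

Run:
```python
from p import *
from station import capture
plan(kw(0,0,.26),down(79.03),45)
s=np.ascontiguousarray(capture("side")[:,:,::-1]);crop(s,220,180,110,140,5,"pics/s13.png")
```

```text
t 11.475 at [0.4871 0.4117 0.2827] n 10 joints [  55.   22.    8.   -0.  -77. -156.]
[-22.14, -36.962, 2.321, -0.0, -0.0, 0.0]
[-22.149, -36.958, 2.316, -0.0, -0.0, 0.0]
[-22.157, -36.953, 2.311, -0.0, -0.0, 0.0]
[-22.165, -36.948, 2.307, -0.0, -0.0, 0.0]
[-22.174, -36.943, 2.302, -0.0, -0.0, 0.0]
[-22.182, -36.939, 2.297, -0.0, -0.0, 0.0]
[-22.191, -36.934, 2.292, -0.0, -0.0, 0.0]
[-22.199, -36.929, 2.287, -0.0, -0.0, 0.0]
[-22.207, -36.924, 2.282, -0.0, -0.0, 0.0]
[-22.216, -36.92, 2.277, -0.0, -0.0, 0.0]
```

View pics/s13.png

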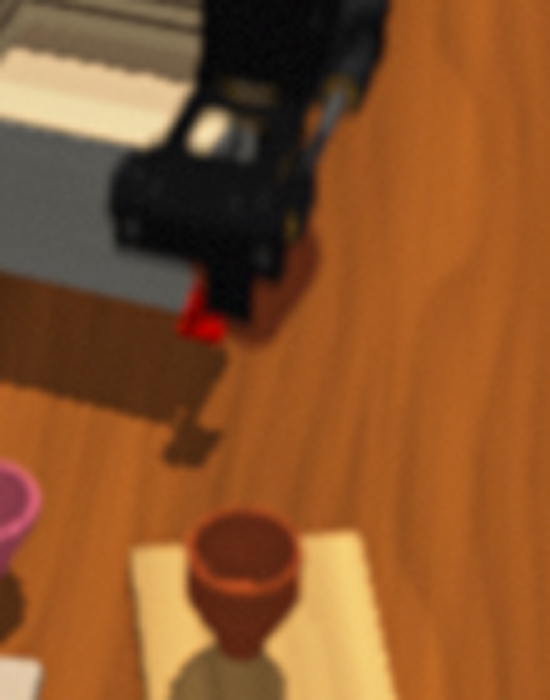

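The picture shows the top bowl held upright, with the other two still nested at (243,575) in the crop. Next I carry it to the kiln.

Request:
carry_out(commands=[-22,-37,0,0,0,0,-22,-37,0,0,0,0,-22,-37,0,0,0,0,-22,-37,0,0,0,0,-22,-37,0,0,0,0])

```text
time_s: 12.15
tcp_pos: [0.564, 0.2088, 0.2926]
ee_rot: [[-0.983, 0.181, 0.013], [0.181, 0.983, 0.012], [-0.011, 0.014, -1.0]]
wrist_force: [0.3, -0.6, -1.0]
gripper_width: 0.7
```

Request:
carry_out(commands=[-22,-37,2,0,0,0,-22,-37,2,0,0,0,-22,-37,2,0,0,0,-22,-37,2,0,0,0])

```text
time_s: 12.65
tcp_pos: [0.6249, 0.0421, 0.285]
ee_rot: [[-0.983, 0.181, 0.016], [0.181, 0.983, 0.014], [-0.013, 0.017, -1.0]]
wrist_force: [0.7, 0.2, 0.1]
gripper_width: 0.703
```

Run:
```python
from p import *
from station import capture
plan(kw(0,0,.20),down(79.03),45)
print(sense()['gripper_width']*87)
cv2.imwrite("pics/s14.png",capture("side")[:,:,::-1])
```

```text
t 12.65 at [0.6249 0.0421 0.285 ] n 3 joints [  18.   20.    6.   -0.  -75. -119.]
[-5.036, -11.364, 28.209, 0.006, 0.004, 0.003]
[-5.198, -11.188, 28.25, 0.006, 0.004, 0.003]
[-5.359, -11.01, 28.29, 0.006, 0.004, 0.003]
61.18709071707675
```

View pics/s14.png

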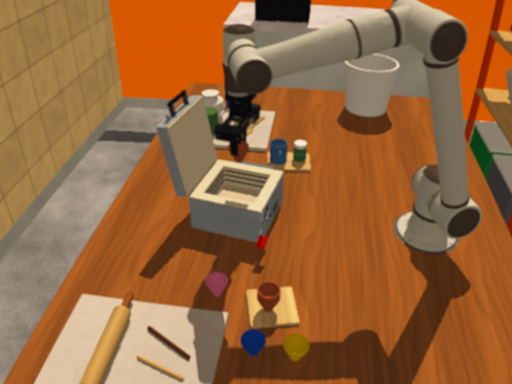

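Request:
carry_out(commands=[-8,-17,10,0.006,0.004,0.003,-8,-17,20,0.006,0.004,0.003,0,0,10,0.004,0.004,0])

```text
time_s: 13.08
tcp_pos: [0.6363, -0.0011, 0.2433]
ee_rot: [[-0.981, 0.194, 0.002], [0.194, 0.981, -0.001], [-0.002, -0.001, -1.0]]
wrist_force: [-0.5, -0.2, -0.7]
gripper_width: 0.699
```

Run:
```python
from p import *
from station import capture
plan(kw(0,0,.20),down(79.03),45)
crop(np.ascontiguousarray(capture("side")[:,:,::-1]),170,80,140,160,5,"pics/s15.png")
crop(np.ascontiguousarray(capture("top")[:,:,::-1]),200,80,140,140,5,"pics/t15.png")
```

```text
t 13.075 at [ 0.6363 -0.0011  0.2433] n 1 joints [  14.   22.    4.    0.  -71. -116.]
[2.924, 7.76, 43.26, -0.001, 0.002, -0.004]
```

View pics/s15.png

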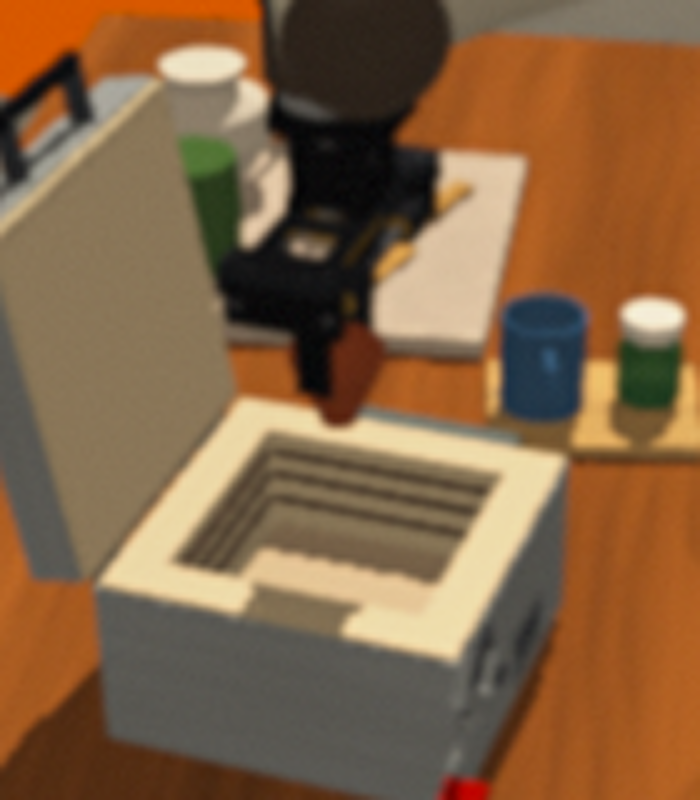

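View pics/t15.png

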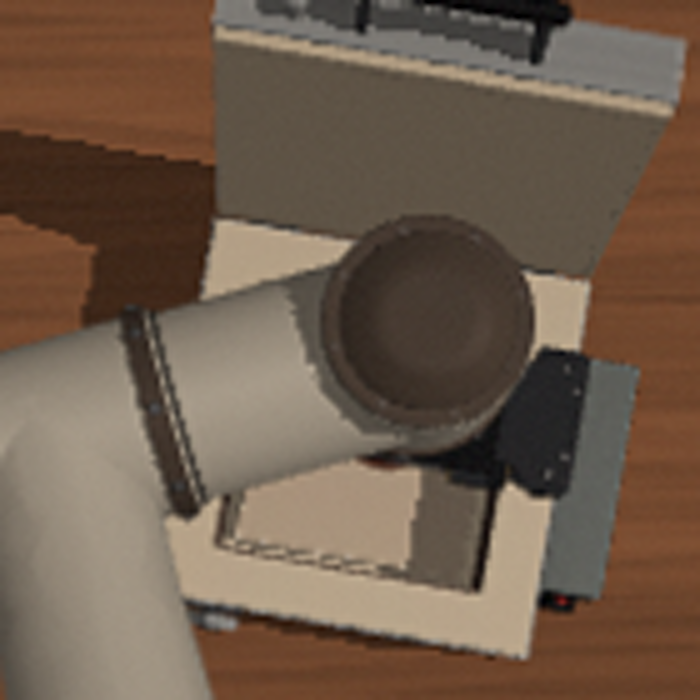

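Request:
carry_out(commands=[3,8,15,0,0,0,0,0,25,0,0,0,0,0,25,0,0,0])

```text
time_s: 13.55
tcp_pos: [0.6361, 0.0125, 0.1785]
ee_rot: [[-0.982, 0.189, 0.009], [0.189, 0.982, 0.001], [-0.008, 0.003, -1.0]]
wrist_force: [0.4, -0.3, -1.0]
gripper_width: 0.7
```

Run:
```python
from p import *
plan(kw(0,0,.115),down(79.03),30)
```

```text
t 13.55 at [0.6361 0.0125 0.1785] n 3 joints [  16.   25.   -2.    0.  -63. -117.]
[0.176, -1.919, 21.168, 0.001, 0.003, 0.001]
[0.117, -1.901, 21.17, 0.001, 0.003, 0.001]
[0.059, -1.882, 21.172, 0.001, 0.003, 0.001]
```

Request:
carry_out(commands=[1,-3,20,0.001,0.003,0,1,-2,20,0.001,0.003,0,1,-1,15,0,0.003,0,0,0,0,0,0,0])

```text
time_s: 14.05
tcp_pos: [0.6297, 0.0118, 0.1182]
ee_rot: [[-0.983, 0.184, -0.005], [0.184, 0.983, 0.001], [0.005, 0.0, -1.0]]
wrist_force: [-0.0, -1.1, -1.0]
gripper_width: 0.699
```

Run:
```python
from p import *
from station import capture
plan(kw(0,0,.107),down(79.03),30)
print(sense()['wrist_force'])
crop(np.ascontiguousarray(capture("side")[:,:,::-1]),170,80,140,160,5,"pics/s16.png")
```

```text
t 14.05 at [0.6297 0.0118 0.1182] n 1 joints [  16.   28.   -6.   -0.  -56. -116.]
[-6.16, -3.759, 11.166, 0.0, -0.005, 0.007]
[-0.02244648 -1.08725081 -0.96355677]
```

View pics/s16.png

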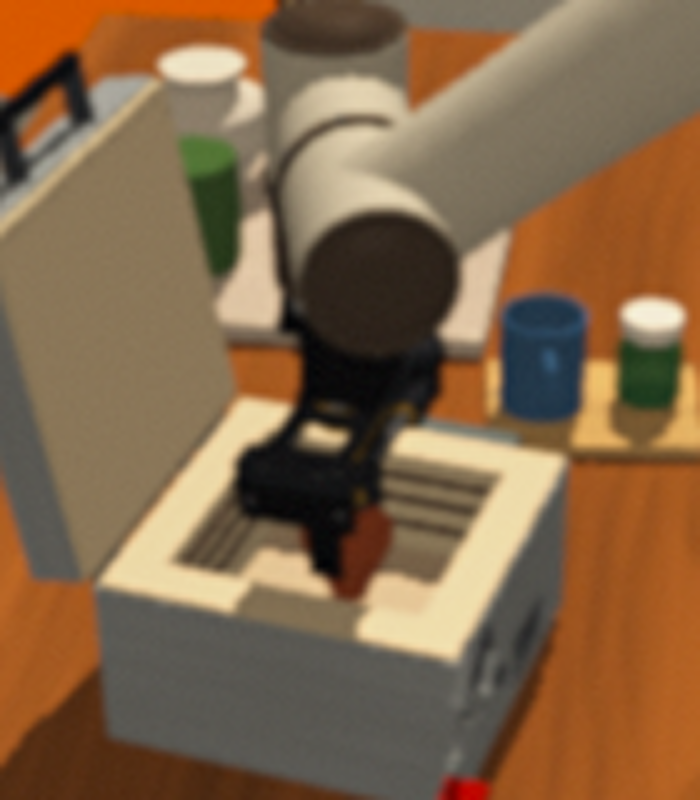

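Request:
carry_out(commands=[-5,-4,4,0,-0.005,0.007,-1,0,3,0,0,0,0,0,2,0,0,0,0,0,0,0,0,0])

```text
time_s: 14.6
tcp_pos: [0.6376, 0.0068, 0.1121]
ee_rot: [[-0.982, 0.191, 0.007], [0.191, 0.982, 0.001], [-0.007, 0.002, -1.0]]
wrist_force: [0.1, -0.3, -0.9]
gripper_width: 0.703
```

Run:
```python
from p import *
plan(kw(0,0,.107),down(79.03),30)
print(sense()['wrist_force'])
```

```text
t 14.6 at [0.6376 0.0068 0.1121] n 1 joints [  15.   28.   -6.    0.  -55. -116.]
[2.642, -0.345, 5.084, 0.002, 0.007, -0.0]
[ 0.13715452 -0.2982495  -0.86999406]
```

Request:
carry_out(commands=[2,0,3,0,0.007,0,0,0,2,0,0,0,0,0,0,0,0,0])

```text
time_s: 14.98
tcp_pos: [0.6358, 0.0073, 0.1072]
ee_rot: [[-0.982, 0.191, 0.001], [0.191, 0.982, 0.003], [-0.0, 0.003, -1.0]]
wrist_force: [0.7, -0.3, -0.5]
gripper_width: 0.7
```

Request:
carry_out(commands=[0,0,2,0,0,0,0,0,0,0,0,0])

```text
time_s: 15.22
tcp_pos: [0.637, 0.007, 0.1073]
ee_rot: [[-0.982, 0.19, 0.004], [0.19, 0.982, 0.002], [-0.003, 0.003, -1.0]]
wrist_force: [-0.3, -0.0, -1.2]
gripper_width: 0.699
```

Request:
carry_out(commands=[0,0,2,0,0,0,0,0,1,0,0,0])

```text
time_s: 15.48
tcp_pos: [0.6385, 0.0067, 0.1071]
ee_rot: [[-0.982, 0.189, 0.008], [0.189, 0.982, 0.001], [-0.008, 0.003, -1.0]]
wrist_force: [-1.7, 0.2, 4.0]
gripper_width: 0.701
```

Run:
```python
from p import *
for i in range(2):
    s=sense();print(s['tcp_pos'],s['wrist_force'],s['moment'])
```

```text
[0.63851719 0.00665144 0.10710201] [-1.67589677  0.17186112  4.03045438] [-0.04698763  0.27244004  0.04350041]
[0.63851719 0.00665144 0.10710201] [-1.67589677  0.17186112  4.03045438] [-0.04698763  0.27244004  0.04350041]
```

Request:
carry_out(commands=[0,0,0,0,0,0,0,0,0,0,0,0,0,0,0,0,0,0], grip=80)

```text
time_s: 15.85
tcp_pos: [0.6381, 0.0069, 0.106]
ee_rot: [[-0.982, 0.189, 0.007], [0.189, 0.982, 0.002], [-0.007, 0.003, -1.0]]
wrist_force: [-0.1, 0.2, 0.8]
gripper_width: 0.896
```

Request:
carry_out(commands=[0,0,-10,0,0,0,0,0,-20,0,0,0,0,0,-30,0,0,0,0,0,-40,0,0,0,0,0,-50,0,0,0])

```text
time_s: 16.48
tcp_pos: [0.6351, 0.0065, 0.2566]
ee_rot: [[-0.982, 0.189, -0.003], [0.189, 0.982, -0.0], [0.003, -0.001, -1.0]]
wrist_force: [0.0, 0.2, 0.2]
gripper_width: 0.92
```

Run:
```python
from p import *
plan([.45,.05,.3],down(79.03),50)
print(sense()['wrist_force'])
```

```text
t 16.475 at [0.6351 0.0065 0.2566] n 4 joints [  15.   22.    5.   -0.  -73. -116.]
[47.523, 1.927, -10.716, -0.0, -0.001, 0.0]
[47.516, 1.915, -10.753, -0.0, -0.001, 0.0]
[47.508, 1.904, -10.789, -0.0, -0.001, 0.0]
[47.5, 1.892, -10.826, -0.0, -0.001, 0.0]
[0.043634   0.17217037 0.21552543]
```

Request:
carry_out(commands=[47,2,-11,0,0,0,47,2,-11,0,0,0,47,2,-11,0,0,0,47,2,-11,0,0,0,0,0,0,0,0,0])

```text
time_s: 17.1
tcp_pos: [0.4497, 0.0509, 0.3096]
ee_rot: [[-0.982, 0.189, 0.013], [0.189, 0.982, 0.004], [-0.012, 0.007, -1.0]]
wrist_force: [1.5, 0.3, -0.4]
gripper_width: 0.919
```

Run:
```python
from p import *
from station import capture
s=np.ascontiguousarray(capture("side")[:,:,::-1]);t=np.ascontiguousarray(capture("top")[:,:,::-1])
crop(s,160,80,160,240,2.5,"pics/s17a.png")
crop(s,190,150,100,70,8,"pics/s17.png");crop(t,110,80,230,180,3.4,"pics/t17.png")
a=np.linspace(0,2*np.pi,99);q=kw(0,0,.121)
for n,o,k in(("side",[190,150],8),("top",[110,80],3.4)):
    u=(proj(n,np.c_[q[0]+.031*np.cos(a),q[1]+.031*np.sin(a),0*a+q[2]])-o+.5)*k;print(n,u.min(0),u.max(0))
for y,z in((.18,.088),(.179,.075)):print((proj("side",kw(-.14,y,z))-[160,80]+.5)*2.5)
```

```text
side [309.23767498 253.57662681] [461.37622421 339.7303619 ]
top [523.40462301 264.94721435] [590.45282485 331.7619659 ]
[[254.08267958 395.11918319]]
[[254.19564279 402.95906253]]
```

View pics/s17.png

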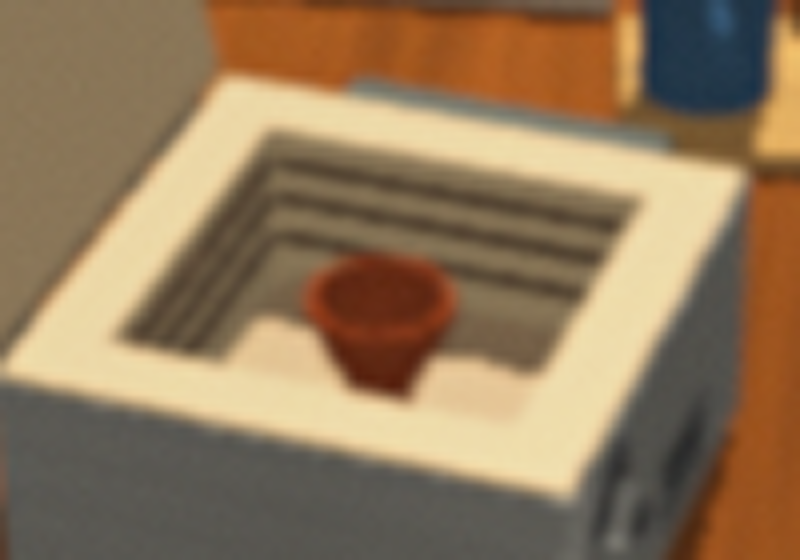

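View pics/t17.png

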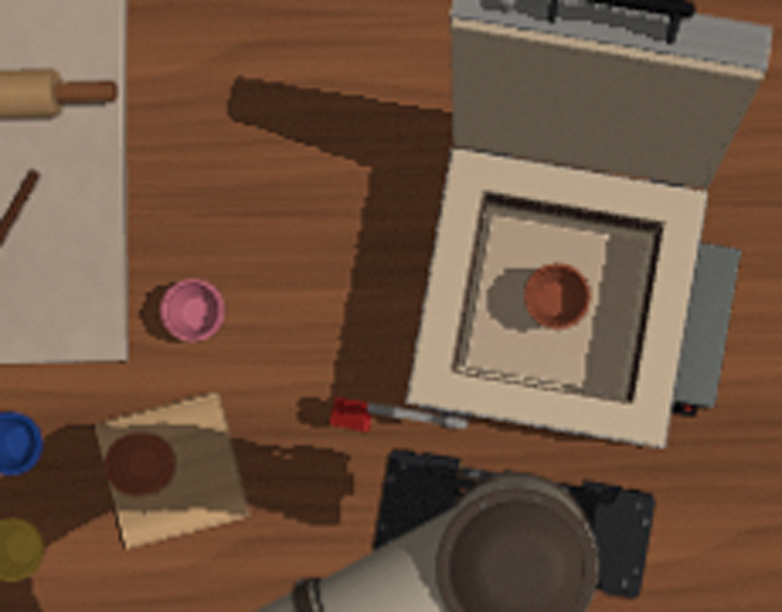

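View pics/s17a.png

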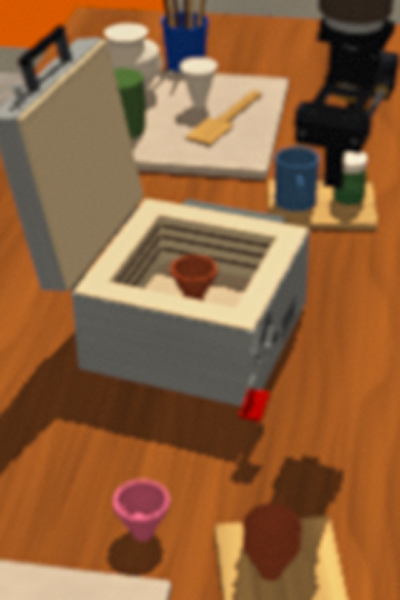

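The bowl's rim lies within about 5 enlarged-crop pixels of where a centred, upright bowl should project. The lid is back, the catch tab is down, and the other two bowls are on the bat. I'm handing in.

Run:
```python
from station import sense,finish_job
s=sense();print(s['time_s'],s['wrist_force'],s['joint_velocities'].round(2))
print(finish_job())
```

```text
17.2 [0.43601658 0.36277475 0.07256442] [-0.94  2.48  0.6  -0.06  0.21  0.03]
the job is handed in; nothing more can be done
None
```

The job is handed in at 17.2 s, with the top bowl standing upright in the middle of the kiln shelf. No verdict was reported.

**What I did:** I pressed the red tab down with closed fingers. I then gripped the lid handle and followed its arc back to about 1.66 rad, and let go. I lifted the top bowl by its rim, lowered it to the shelf until I felt about 4 N of contact, released it and drew the arm clear.

**Last checks, from both cameras and the state:**
- **Bowl:** its rim matched the predicted outline of a centred, upright bowl to within about 1 mm.
- **Lid:** it stands well back. I estimated 1.66 rad from the arm's position before letting go, and did not measure the angle again afterwards.
- **Catch:** the tab is still down. I put it at roughly 0.87 rad from the picture taken just after pressing.
- **Other objects:** the other two bowls are still nested on the bat, and the mug and jar appear unmoved. I judged these by eye.
- **Robot:** the wrist force was about 0.5 N at hand-in, and nothing was touching the arm.

**Doubts:**
- **Joint 3:** while backing off the lid handle it read 81° (rounded) against its 80.66° limit, with about 13 N at the wrist. I moved it away at once. I did not see the unrounded value, so I can't rule out that it passed the limit.
- **Handle grip:** the bar slipped about 8 mm in the grip along the arc. This had no visible effect.

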